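Tap the label roll to the centre of the scale pan

ROBOT

A 6-joint arm with a two-finger parallel gripper is mounted at the origin on a cart in front of the work surface, level with it; the furniture and walls round the work are solid. World frame = base frame: x ahead of the robot, y to its left, z up, the work surface at z = 0. Lengths are in mm, angles in degrees, forces in N, time in s.
With the tool pointing down it reaches from about 300 to 850 mm from the base axis. Payload 4.2 kg.
Tool frame: the origin (TCP) lies midway between the tips of the shut fingers; the grasp point (between the pads) lies 19 mm behind it (env.grip_point_offset is the distance from the TCP to the grasp point, in mm); z points along the fingers, x is the direction in which the jaws open and shut, and the axes are right-handed (so a half turn about z gives the same grasp; the last joint's range is limited). The gripper opens to 91 mm and grips with 3 to 60 N. Pads are 32 mm wide; open, the fingers measure 118 mm over their backs; the gripper's body (76 mm by 178 mm) begins 60 mm behind the grasp point.
Start: joints at [-66.864, 18.312, 89.639, -0, 72.044, -1.146], TCP at [236.461, -524.147, 213.976] pointing down, gripper open.
Joint ranges: [-177.97, 177.97], [-48.28, 115.42], [12.27, 149.76], [-77.06, 257.06], [2.81, 150.46], [-146.56, 146.56]. Speed limits (degrees/s): [147.25, 147.25, 180, 180, 180, 180].

INTERFACE

Orientations are given as [roll, pitch, yaw] about the fixed x, y, z axes, in that order (R = Rz(yaw) Ry(pitch) Rx(roll)).
In Python, from workcell import env gives the robot as it stands.
- The arm moves only by the shell command python3 -m pendant 'ROWS' [FORCE]. ROWS is JSON, a list of rows, each an object with "xyz": the shift along the tool's x, y, z in m, a list of three; "roll": the turn about the tool's z in degrees; "jaw": the closure, from 0 (fully open) to 1 (shut). A call has exactly 8 rows; each row is the pose to reach, as a shift and turn from the pose commanded when the call began, along the tool's axes at that moment; what a row does not reach only later rows make up. A row lasts 1/8 s, in which the tool goes at most 62.5 mm and 10.7 degrees, less where a joint would pass 70% of its speed; a pose out of reach is approached as far as the arm can. A call with a gripper value outside its range is refused whole. The fingers move at their own pace and stop on an object; FORCE is the grip in N (left out, the last holds). Time passes only in rows, so rows that repeat a pose let the fingers close, or fill a call up. It gives the time, the measured TCP pose, the force and the opening at its end, in the units of the state.
- env.state(): the state, without advancing time (a new reading comes with each control period).
- env.grab_frame(name): name is "side" or "top"; returns (picture, depth): 420x560x3 uint8, blue, green, red; 420x560 float32, mm along the optical axis (not along the pixel's ray), 0 where there is no reading.
- env.camera_params(name): a dict with "camera_matrix" (3x3 intrinsics, pixels), "cam_to_world" (4x4, takes a point from camera to world coordinates). Camera axes: x right, y up, looking along -z (the intrinsics and any distortion apply to the point x, -y, -z); pixel columns grow to the right and rows downward; lengths in mm; the calibration is good to about 2 mm. A picture is of the moment at which its call begins. camera_params takes no time and is no camera call.
- env.job_done(): hands the job in, once; it reports no verdict.
The state is a dict: "time_s": time; "qpos": joint angles; "qvel": joint speeds; "effort": joint torques, N m; "ee_pos": TCP position; "ee_rot": TCP orientation; "force": force on the tool from outside, world axes, zero at the start; "torque": the same for the moment, N m; "gripper_width": finger opening in mm.
Only numpy, scipy, OpenCV 4.12 (cv2) and the standard library are available. Lean on these libraries where they do the work, as an engineer would, in place of code of your own. Each camera call takes 0.05 s, during which the arm holds its last target. There are 200 camera calls.

TASK

The roll of labels stands off-centre on the pan of the bench scale, which reads true only when loaded in the middle. Without picking the roll up, tap it along the pan with the shut fingers, first from its left until it is at or a little past the middle, then back from its right, and go on until it stands flat inside the engraved ring with the ring showing all round it. Leave the roll of tape beside the scale where it is.

Things in the scene. Friction and masses are not known exactly. Their poses are not given: they have to be found in the camera images.
- label_roll: white roll of blank labels flat on the scale pan: a smooth upright cylinder, 58 mm in diameter, 35 mm high, about 0.1 kg; treat it as solid. Origin: centre of its underside, z up, y roughly to the robot's left. It starts 32 to 48 mm from the pan's centre, on the left (+y); it slides with ordinary friction and stops almost at once when no longer pushed.
- pan_mark (a point): centre of the scale's round steel pan, on its top face, 50 mm above the worktop; x to the scale's back, y to its left, z up. The pan is fixed, 180 mm in diameter, 14 mm above the grey housing (148 mm in front of this point, 98 behind, 100 to each side; front panel up to 41 mm above the worktop). A thin dark ring, 74 mm inside and 78 mm outside, with four ticks is engraved round it.
- tape_roll: bystander: roll of brown tape lying on the worktop to the right of the scale, 92 mm in diameter, 48 mm high; origin at the centre of its underside. Must stay where it is. Tall equipment to pass over or keep clear of: the large blue round carousel, more than 180 mm to the left of the pan's centre and up to 195 mm high, and the carboy at the back right.
Not all that is in view belongs to the job. Leave any black, green or red look-alike of the label_roll alone.

How it is judged:
By the outcome, as a careful person would: the job done as asked, in the order asked, and still so for the second after the job is handed in, with the robot touching nothing.
It also fails if it takes over 42 s, if anything falls off the work surface, if the arm or the gripper's body presses on something with over 40 N, if the wrist force passes 120 N, or if a joint passes its speed limit or range.

## Working session

There is one attempt and no reset: what is moved stays moved. The work goes in short steps, Python scripts to look and compute and a shell command to move; the robot and the scene stay as the last step left them, time stands still between calls to the robot, and variables do not carry over. Pictures are saved under pics/ and viewed, about 8 in all and at most 12, crops included, and the job is handed in when it is done.

```bash
mkdir -p pics; ls
python3 - <<'E'
from workcell import env
import cv2,numpy as np
for n in("side","top"):
    p,d=env.grab_frame(n);cv2.imwrite(f"pics/{n}0.png",p);np.save(f"pics/{n}0.npy",d)
    c=env.camera_params(n);print(n,{k:np.round(v,3).tolist() if not isinstance(v,str) else v for k,v in c.items()})
s=env.state();print({k:np.round(v,2).tolist() for k,v in s.items()})
E
```

```text
pics
side {'camera_matrix': [[416.107, 0.0, 281.476], [0.0, 416.107, 214.478], [0.0, 0.0, 1.0]], 'cam_to_world': [[-0.98, 0.131, -0.149, 365.27], [-0.197, -0.594, 0.78, 397.156], [0.014, 0.794, 0.608, 610.002], [0.0, 0.0, 0.0, 1.0]]}
top {'camera_matrix': [[384.833, 0.0, 278.621], [0.0, 384.833, 206.753], [0.0, 0.0, 1.0]], 'cam_to_world': [[0.001, 0.998, -0.061, 450.48], [-1.0, -0.0, -0.021, -273.392], [-0.021, 0.061, 0.998, 925.333], [0.0, 0.0, 0.0, 1.0]]}
{'time_s': 0.1, 'qpos': [-66.87, 18.35, 89.7, -0.0, 72.04, -1.15], 'qvel': [-0.04, -0.02, -0.11, -0.04, 0.02, -0.06], 'effort': [-0.0, -41.33, -23.25, 0.07, 0.04, -0.0], 'ee_pos': [236.25, -523.72, 213.21], 'ee_rot': [-180.0, 0.09, -65.72], 'force': [0.41, -0.8, -0.48], 'torque': [0.0, -0.05, -0.01], 'gripper_width': 90.95}
```

View pics/top0.png

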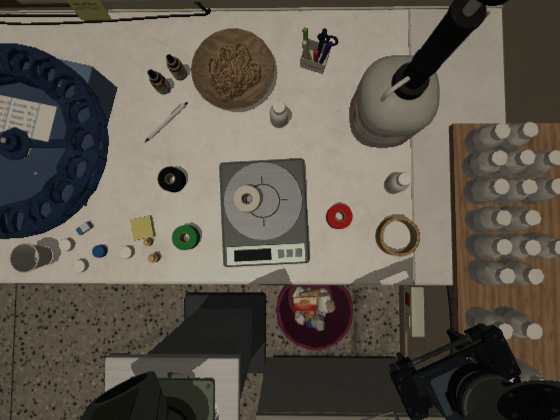

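View pics/side0.png

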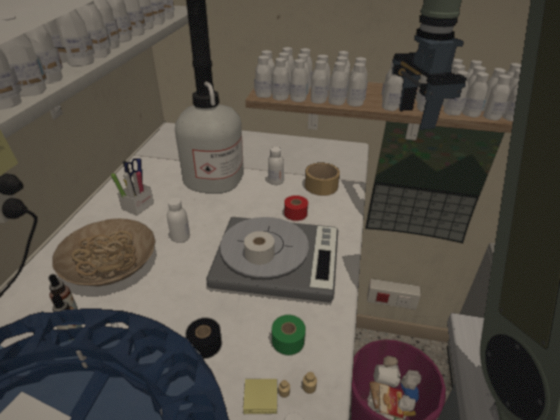

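The top view shows the white roll at about (248,198) on the pan (centre about (264,197)). The look-alikes are black (172,179), green (185,237) and red (339,216), all on the worktop, and the tape is at (398,236). Only the white one stands on the pan, so it is the label roll.

```bash
cat > m.py <<'E'
from workcell import env
import cv2,numpy as np
def cloud(n,d):
    c=env.camera_params(n);K=np.array(c["camera_matrix"]);T=np.array(c["cam_to_world"])
    v,u=np.mgrid[:420,:560];x=(u-K[0,2])/K[0,0]*d;y=(v-K[1,2])/K[1,1]*d
    return np.stack([x,-y,-d,np.ones_like(d)],-1)@T[:3].T
def mark(n,d):   # pan disc circle from depth
    P=cloud(n,d);z=P[...,2]
    return P
def circ(Q):
    (x,y),r=cv2.minEnclosingCircle(Q[:,:2].astype(np.float32).reshape(-1,1,2));return np.round([x,y,r],1)
def comp(m,seed):
    k,l,s,c=cv2.connectedComponentsWithStats(m.astype(np.uint8));return l==l[seed[1],seed[0]]
def roll(n,pic,d,pan):
    P=cloud(n,d);near=np.hypot(P[...,0]-pan[0],P[...,1]-pan[1])<90
    m=near&(abs(P[...,2]-85)<7)&(d>0)&(pic.min(2)>60)
    k,l,s,c=cv2.connectedComponentsWithStats(m.astype(np.uint8));i=1+s[1:,4].argmax()
    Q=P[l==i];a=circ(Q);return a,np.round(Q[:,2].mean(),1),len(Q)
E
python3 - <<'E'
from m import *
for n,seed in(("top",(290,197)),("side",(290,262))):
    pic=cv2.imread(f"pics/{n}0.png");d=np.load(f"pics/{n}0.npy");P=cloud(n,d);z=P[...,2]
    print(n,"seed",P[seed[1],seed[0]].round(1),"rollz",P[(198,246)[n=="side"],(240,250)[n=="side"]].round(1))
    m=comp((abs(z-50)<5)&(d>0),seed);cs,_=cv2.findContours(m.astype(np.uint8),0,1);c=max(cs,key=len)[:,0]
    Q=P[c[:,1],c[:,0]];pan=circ(Q)
    A=np.c_[2*Q[:,:2],np.ones(len(Q))];s=np.linalg.lstsq(A,(Q[:,:2]**2).sum(1),rcond=None)[0]
    print("pan enc",pan,"lsq",s[:2].round(1),np.sqrt(s[2]+s[0]**2+s[1]**2).round(1),m.sum(),Q[:,2].mean())
    print("roll",roll(n,pic,d,pan))
p=cv2.imread("pics/top0.png")[150:275,205:325];q=cv2.imread("pics/side0.png")[205:300,200:350]
cv2.imwrite("pics/c0.png",np.hstack([cv2.resize(p,(480,500),interpolation=2)[:, :400],cv2.resize(q,(400,500))]))
E
```

```text
top seed [ 526.  -281.1   52.6] rollz [ 521.2 -170.9   84.1]
pan enc [ 518.9 -218.1   89.8] lsq [ 518.7 -218.1] 88.4 4180 51.36591137809711
roll (array([ 521. , -184.9,   29. ]), np.float64(86.6), 476)
side seed [ 456.4 -177.8   49.6] rollz [ 532.3 -168.3   84.7]
pan enc [ 517.1 -218.2   90.6] lsq [ 516.9 -217.7] 88.5 3408 49.37268570729928
roll (array([ 520.6, -184.3,   30.8]), np.float64(85.0), 512)
```

View pics/c0.png

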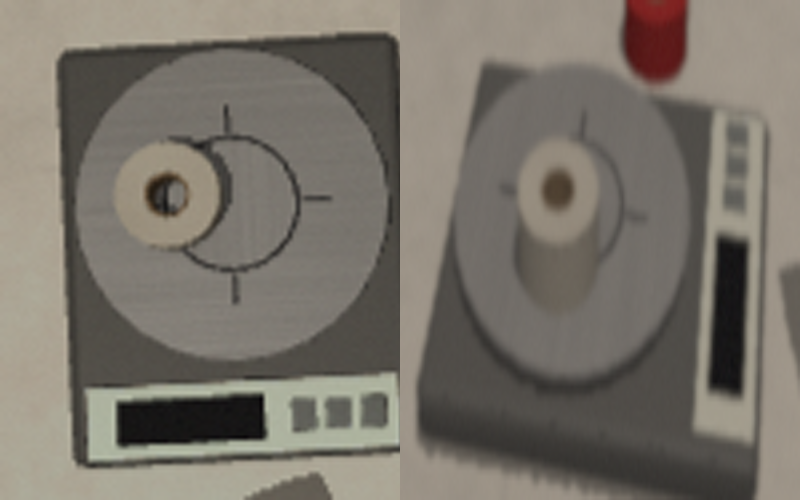

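The enlarged crop confirms it: the white roll stands on the pan, left of centre. Both views agree within 2 mm, with the pan at about (518,-218) and the roll at about (521,-185). Its top is at z about 85 and its radius about 29, as given. I'll start moving, shutting the jaws and turning tool x towards −y.

```bash
python3 -m pendant '[{"xyz":[-0.02,-0.035,0],"roll":4,"jaw":1},{"xyz":[-0.045,-0.08,0],"roll":8,"jaw":1},{"xyz":[-0.07,-0.125,0],"roll":12,"jaw":1},{"xyz":[-0.095,-0.17,0],"roll":16,"jaw":1},{"xyz":[-0.12,-0.215,0],"roll":20,"jaw":1},{"xyz":[-0.14,-0.25,0],"roll":24,"jaw":1},{"xyz":[-0.15,-0.27,0],"roll":28,"jaw":1},{"xyz":[-0.15,-0.27,0],"roll":28.6,"jaw":1}]' 10
cat >> m.py <<'E'
def shift(xyz,yaw):
    s=env.state();y0=s["ee_rot"][2];a=np.radians(y0);d=np.array(xyz)-s["ee_pos"]
    print("tcp",np.round(s["ee_pos"],1),np.round(s["ee_rot"],1),"t",s["time_s"],"F",np.round(s["force"],1),"w",s["gripper_width"])
    print("shift",np.round([d[0]*np.cos(a)+d[1]*np.sin(a),d[0]*np.sin(a)-d[1]*np.cos(a),-d[2]],1),"roll",round(y0-yaw,1))
E
python3 -c "
from m import *
shift((525,-127,110),-94.3)"
```

```text
time_s: 1.1
ee_pos: [421.3, -275.3, 213.6]
ee_rot: [180.0, 0.0, -94.2]
force: [0.1, -0.1, 0.2]
gripper_width: 13.8
tcp [ 421.3 -275.3  213.6] [180.    0.  -94.2] t 1.1 F [ 0.1 -0.1  0.2] w 13.76047675861461
shift [-155.4  -92.7  103.6] roll 0.1
```

```bash
python3 -m pendant '[{"xyz":[-0.035,-0.02,0],"roll":0,"jaw":1},{"xyz":[-0.075,-0.045,0],"roll":0,"jaw":1},{"xyz":[-0.115,-0.07,0],"roll":0,"jaw":1},{"xyz":[-0.155,-0.093,0.02],"roll":0,"jaw":1},{"xyz":[-0.155,-0.093,0.06],"roll":0,"jaw":1},{"xyz":[-0.155,-0.093,0.09],"roll":0,"jaw":1},{"xyz":[-0.155,-0.093,0.104],"roll":0,"jaw":1},{"xyz":[-0.155,-0.093,0.104],"roll":0,"jaw":1}]'
python3 - <<'E'
from m import *
shift((525,-127,62),-94.3)
o=[]
for n,(a,b,c,e) in (("top",(140,280,200,330)),("side",(190,310,190,350))):
    p,d=env.grab_frame(n);o.append(cv2.resize(p[a:b,c:e],(400,400)))
cv2.imwrite("pics/c1.png",np.hstack(o))
E
```

```text
time_s: 2.1
ee_pos: [524.8, -129.5, 109.4]
ee_rot: [179.9, 0.0, -94.4]
force: [-0.5, -0.3, 0.9]
gripper_width: 0.6
tcp [ 524.8 -129.5  109.4] [179.9   0.  -94.4] t 2.1 F [-0.5 -0.3  0.9] w 0.6139122768180122
shift [-2.5 -0.  47.4] roll -0.1
```

View pics/c1.png

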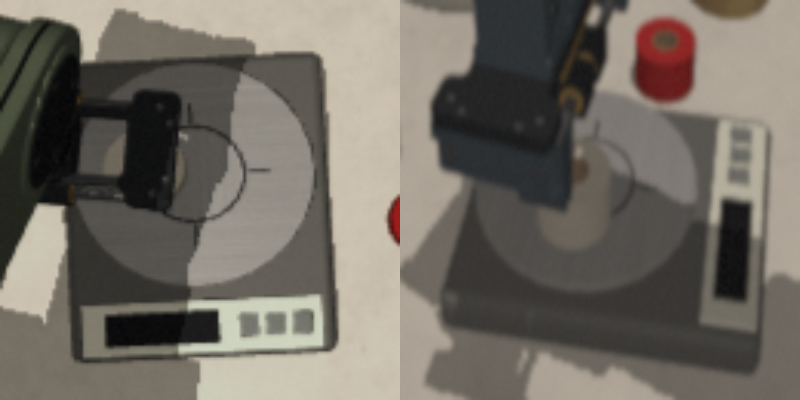

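The crop shows the shut fingers above the left part of the pan, with the roll (partly hidden) untouched. Next I'll lower them and start tapping.

```bash
python3 -m pendant '[{"xyz":[0,0,0.015],"roll":0,"jaw":1},{"xyz":[0,0,0.032],"roll":0,"jaw":1},{"xyz":[0,0,0.047],"roll":0,"jaw":1},{"xyz":[0,0,0.047],"roll":0,"jaw":1},{"xyz":[0.004,0,0.047],"roll":0,"jaw":1},{"xyz":[0.008,0,0.047],"roll":0,"jaw":1},{"xyz":[0.008,0,0.047],"roll":0,"jaw":1},{"xyz":[0.008,0,0.047],"roll":0,"jaw":1}]'
python3 -m pendant '[{"xyz":[0.003,0,0],"roll":0,"jaw":1},{"xyz":[0.007,0,0],"roll":0,"jaw":1},{"xyz":[0.011,0,0],"roll":0,"jaw":1},{"xyz":[0.015,0,0],"roll":0,"jaw":1},{"xyz":[0.019,0,0],"roll":0,"jaw":1},{"xyz":[0.022,0,0],"roll":0,"jaw":1},{"xyz":[0.024,0,0],"roll":0,"jaw":1},{"xyz":[0.024,0,0],"roll":0,"jaw":1}]'
python3 - <<'E'
from m import *
o=[]
for n,(a,b,c,e) in (("top",(140,280,200,330)),("side",(190,310,190,350))):
    p,d=env.grab_frame(n);o.append(cv2.resize(p[a:b,c:e],(400,400)));print(n,roll(n,p,d,(518,-218)))
cv2.imwrite("pics/c2.png",np.hstack(o))
E
```

```text
time_s: 3.2
ee_pos: [524.8, -136.9, 63.2]
ee_rot: [-180.0, -0.0, -94.3]
force: [-0.2, -0.1, 0.1]
gripper_width: 0.6
time_s: 4.2
ee_pos: [522.9, -161.0, 62.9]
ee_rot: [-180.0, -0.0, -94.3]
force: [-0.5, -0.4, -0.2]
gripper_width: 0.3
top (array([ 528.5, -197.6,   22.4]), np.float64(86.7), 113)
side (array([ 502.1, -193.9,   27.9]), np.float64(84.7), 151)
```

View pics/c2.png

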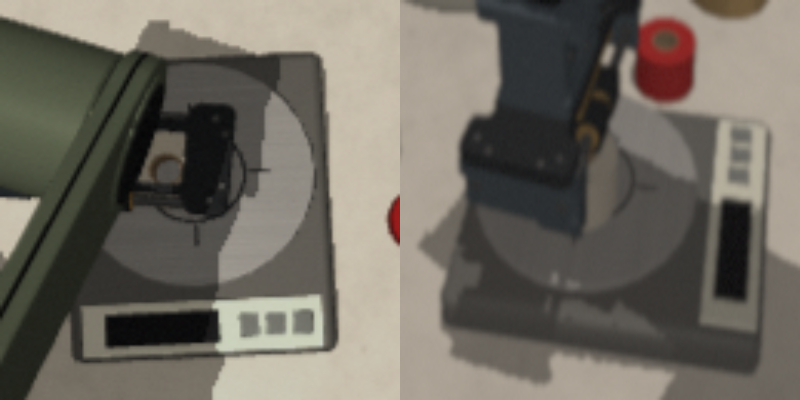

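The roll's core has moved from about (247,199) to about (255,199) in the top view, roughly 17 mm to y≈-202. That matches the contact geometry (TCP about 42 mm behind it). It needs 20 mm more to sit a little past the middle; then I'll back off and rise.

```bash
python3 -m pendant '[{"xyz":[0.003,0,0],"roll":0,"jaw":1},{"xyz":[0.006,0,0],"roll":0,"jaw":1},{"xyz":[0.009,0,0],"roll":0,"jaw":1},{"xyz":[0.012,0,0],"roll":0,"jaw":1},{"xyz":[0.015,0,0],"roll":0,"jaw":1},{"xyz":[0.018,0,0],"roll":0,"jaw":1},{"xyz":[0.020,0,0],"roll":0,"jaw":1},{"xyz":[0.020,0,0],"roll":0,"jaw":1}]'
python3 -m pendant '[{"xyz":[-0.005,0,0],"roll":0,"jaw":1},{"xyz":[-0.015,0,0],"roll":0,"jaw":1},{"xyz":[-0.02,0,-0.01],"roll":0,"jaw":1},{"xyz":[-0.02,0,-0.04],"roll":0,"jaw":1},{"xyz":[-0.02,0,-0.08],"roll":0,"jaw":1},{"xyz":[-0.02,-0.03,-0.11],"roll":0,"jaw":1},{"xyz":[-0.02,-0.06,-0.12],"roll":0,"jaw":1},{"xyz":[-0.02,-0.08,-0.12],"roll":0,"jaw":1}]'
python3 -m pendant '[{"xyz":[0,-0.03,0],"roll":0,"jaw":1},{"xyz":[0.02,-0.05,0],"roll":0,"jaw":1},{"xyz":[0.05,-0.06,0],"roll":0,"jaw":1},{"xyz":[0.08,-0.06,0],"roll":0,"jaw":1},{"xyz":[0.11,-0.06,0],"roll":0,"jaw":1},{"xyz":[0.14,-0.06,0],"roll":0,"jaw":1},{"xyz":[0.17,-0.06,0],"roll":0,"jaw":1},{"xyz":[0.18,-0.06,0],"roll":0,"jaw":1}]'
python3 - <<'E'
from m import *
shift((517,-281,110),-94.3)
o=[]
for n,(a,b,c,e) in (("top",(140,280,200,330)),("side",(190,310,190,350))):
    p,d=env.grab_frame(n);o.append(cv2.resize(p[a:b,c:e],(400,400)));print(n,roll(n,p,d,(518,-218)))
cv2.imwrite("pics/c3.png",np.hstack(o))
E
```

```text
time_s: 5.3
ee_pos: [521.4, -180.9, 63.0]
ee_rot: [-180.0, -0.0, -94.3]
force: [0.9, -0.1, 0.4]
gripper_width: 0.3
time_s: 6.3
ee_pos: [604.6, -166.5, 185.3]
ee_rot: [-179.8, -0.1, -94.3]
force: [-0.7, 0.9, 0.4]
gripper_width: 0.7
time_s: 7.3
ee_pos: [648.8, -351.9, 183.4]
ee_rot: [-180.0, -0.0, -94.4]
force: [-0.1, 0.6, 1.1]
gripper_width: 0.4
tcp [ 648.8 -351.9  183.4] [-180.    -0.   -94.4] t 7.3 F [-0.1  0.6  1.1] w 0.41564272370709376
shift [-60.6 136.8  73.4] roll -0.1Traceback (most recent call last):
  File "<stdin>", line 5, in <module>
  File "m.py", line 17, in roll
    k,l,s,c=cv2.connectedComponentsWithStats(m.astype(np.uint8));i=1+s[1:,4].argmax()
                                                                     ~~~~~~~~~~~~~~^^
ValueError: attempt to get argmax of an empty sequence
```

The forearm now hides the roll from the top camera, so I'll draw the arm back to the right front, clear of the view.

```bash
python3 -m pendant '[{"xyz":[0.02,0.03,0],"roll":0,"jaw":1},{"xyz":[0.03,0.07,0],"roll":0,"jaw":1},{"xyz":[0.04,0.12,0],"roll":0,"jaw":1},{"xyz":[0.05,0.17,0],"roll":0,"jaw":1},{"xyz":[0.06,0.22,0],"roll":0,"jaw":1},{"xyz":[0.07,0.26,0],"roll":0,"jaw":1},{"xyz":[0.07,0.28,0],"roll":0,"jaw":1},{"xyz":[0.07,0.28,0],"roll":0,"jaw":1}]'
python3 - <<'E'
from m import *
shift((517,-281,110),-94.3)
o=[]
for n,(a,b,c,e) in (("top",(140,280,200,330)),("side",(190,310,190,350))):
    p,d=env.grab_frame(n);o.append(cv2.resize(p[a:b,c:e],(400,400)))
    try: print(n,roll(n,p,d,(518,-218)))
    except Exception as x: print(n,x)
cv2.imwrite("pics/c3.png",np.hstack(o))
E
```

```text
time_s: 8.35
ee_pos: [364.4, -398.8, 183.5]
ee_rot: [-179.9, -0.0, -94.4]
force: [0.5, -0.2, 0.3]
gripper_width: 0.5
tcp [ 364.4 -398.8  183.5] [-179.9   -0.   -94.4] t 8.35 F [ 0.5 -0.2  0.3] w 0.5381285077385232
shift [-129.  -143.2   73.5] roll -0.1
top (array([ 516.9, -220.7,   29. ]), np.float64(86.5), 481)
side (array([ 515. , -220.8,   30. ]), np.float64(85.0), 465)
```

View pics/c3.png

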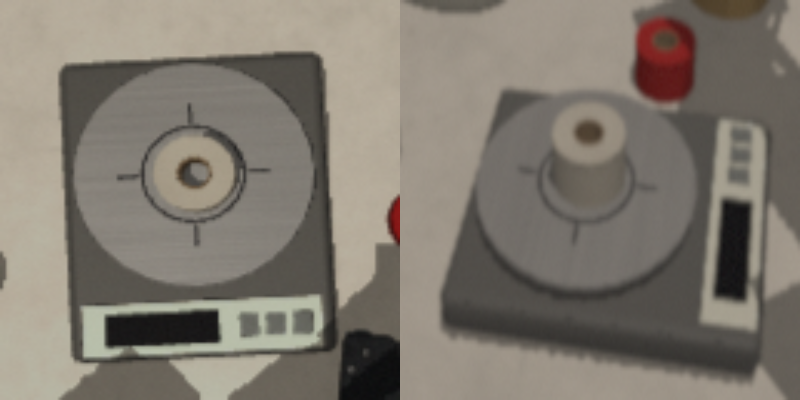

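The roll is now at about (516,-220.7), 2 to 3 mm past the middle (pan y -218). It stands upright, with the ring showing all round at (193,172) in the crop. Next comes the tap back from the right: I'll go down at y≈-281 and advance to about -264.

```bash
python3 -m pendant '[{"xyz":[-0.02,-0.02,0],"roll":0,"jaw":1},{"xyz":[-0.05,-0.06,0],"roll":0,"jaw":1},{"xyz":[-0.09,-0.1,0],"roll":0,"jaw":1},{"xyz":[-0.12,-0.13,0],"roll":0,"jaw":1},{"xyz":[-0.129,-0.143,0.01],"roll":0,"jaw":1},{"xyz":[-0.129,-0.143,0.04],"roll":0,"jaw":1},{"xyz":[-0.129,-0.143,0.07],"roll":0,"jaw":1},{"xyz":[-0.129,-0.143,0.074],"roll":0,"jaw":1}]'
python3 -c "
from m import *
shift((517,-281,63),-94.3)"
python3 -m pendant '[{"xyz":[0,0,0.015],"roll":0,"jaw":1},{"xyz":[0,0,0.03],"roll":0,"jaw":1},{"xyz":[0,0,0.046],"roll":0,"jaw":1},{"xyz":[0,0,0.046],"roll":0,"jaw":1},{"xyz":[-0.003,0,0.046],"roll":0,"jaw":1},{"xyz":[-0.007,0,0.046],"roll":0,"jaw":1},{"xyz":[-0.011,0,0.046],"roll":0,"jaw":1},{"xyz":[-0.012,0,0.046],"roll":0,"jaw":1}]'
python3 - <<'E'
from m import *
shift((517,-260,63),-94.3)
p,d=env.grab_frame("side");print(roll("side",p,d,(518,-218)))
cv2.imwrite("pics/c4.png",cv2.resize(p[150:330,170:370],(600,540)))
E
```

```text
time_s: 9.45
ee_pos: [515.6, -280.8, 106.2]
ee_rot: [179.7, 0.1, -94.3]
force: [-0.3, -0.1, 0.0]
gripper_width: 0.5
tcp [ 515.6 -280.8  106.2] [ 1.797e+02  1.000e-01 -9.430e+01] t 9.45 F [-0.3 -0.1  0. ] w 0.5222572284319752
shift [ 0.1 -1.4 43.2] roll 0.0
time_s: 10.45
ee_pos: [517.8, -269.3, 63.3]
ee_rot: [-180.0, -0.0, -94.3]
force: [0.1, 0.1, 0.0]
gripper_width: 0.8
tcp [ 517.8 -269.3   63.3] [-180.    -0.   -94.3] t 10.45 F [0.1 0.1 0. ] w 0.8349687572655664
shift [-9.2  1.5  0.3] roll 0.0
(array([ 518.9, -225.3,   35.4]), np.float64(84.9), 461)
```

View pics/c4.png

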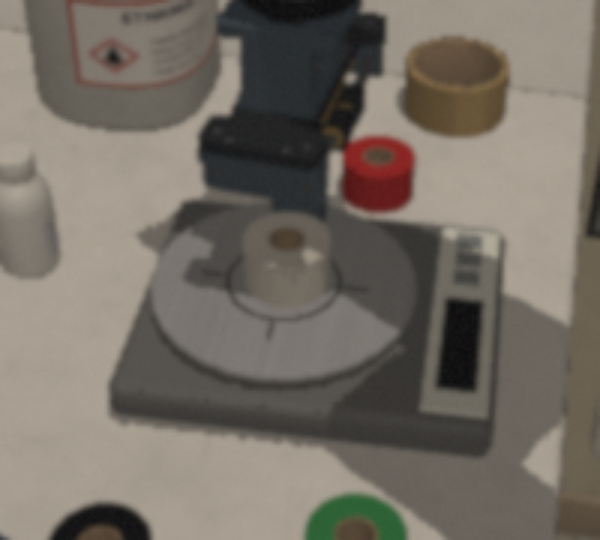

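The roll is untouched as yet, with the finger just behind it. The mask now takes in finger pixels, so I'll track the roll's +y edge instead. Taking a baseline, then stepping on.

```bash
cat >> m.py <<'E'
def edge():
    p,d=env.grab_frame("side");P=cloud("side",d)
    m=(abs(P[...,2]-85)<3.5)&(d>0)&(abs(P[...,0]-517)<12)&(P[...,1]>-235)&(P[...,1]<-150)
    print("edge y",np.sort(P[m][:,1])[-8:].mean().round(1),m.sum(),"tcp",env.state()["ee_pos"].round(1) if hasattr(env.state()["ee_pos"],"round") else env.state()["ee_pos"])
E
python3 -c "
from m import *
edge()"
python3 -m pendant '[{"xyz":[-0.001,0,0],"roll":0,"jaw":1},{"xyz":[-0.002,0,0],"roll":0,"jaw":1},{"xyz":[-0.003,0,0],"roll":0,"jaw":1},{"xyz":[-0.004,0,0],"roll":0,"jaw":1},{"xyz":[-0.005,0,0],"roll":0,"jaw":1},{"xyz":[-0.006,0,0],"roll":0,"jaw":1},{"xyz":[-0.007,0,0],"roll":0,"jaw":1},{"xyz":[-0.007,0,0],"roll":0,"jaw":1}]'
python3 -c "
from m import *
edge()"
```

```text
edge y -192.1 147 tcp [ 517.8 -269.5   63.2]
time_s: 11.55
ee_pos: [518.2, -262.6, 63.0]
ee_rot: [-180.0, -0.0, -94.3]
force: [-0.7, 0.3, -0.5]
gripper_width: 0.1
edge y -192.0 149 tcp [ 518.2 -262.7   63. ]
```

Still not in contact, which suggests the true gap is about 40 mm. I'll advance another 4 mm.

```bash
python3 -m pendant '[{"xyz":[-0.001,0,0],"roll":0,"jaw":1},{"xyz":[-0.0015,0,0],"roll":0,"jaw":1},{"xyz":[-0.002,0,0],"roll":0,"jaw":1},{"xyz":[-0.0025,0,0],"roll":0,"jaw":1},{"xyz":[-0.003,0,0],"roll":0,"jaw":1},{"xyz":[-0.0035,0,0],"roll":0,"jaw":1},{"xyz":[-0.004,0,0],"roll":0,"jaw":1},{"xyz":[-0.004,0,0],"roll":0,"jaw":1}]'
python3 -c "
from m import *
edge()"
```

```text
time_s: 12.6
ee_pos: [518.5, -258.7, 63.0]
ee_rot: [-180.0, -0.0, -94.3]
force: [0.4, 0.6, 0.4]
gripper_width: 0.4
edge y -190.3 151 tcp [ 518.6 -258.7   63. ]
```

The roll has moved about 1.8 mm back, to y≈-219. I'll tap 1.5 mm more, then back off, rise and clear the view.

```bash
python3 -m pendant '[{"xyz":[-0.0005,0,0],"roll":0,"jaw":1},{"xyz":[-0.001,0,0],"roll":0,"jaw":1},{"xyz":[-0.0015,0,0],"roll":0,"jaw":1},{"xyz":[-0.0015,0,0],"roll":0,"jaw":1},{"xyz":[0.002,0,0],"roll":0,"jaw":1},{"xyz":[0.01,0,0],"roll":0,"jaw":1},{"xyz":[0.02,0,0],"roll":0,"jaw":1},{"xyz":[0.02,0,0],"roll":0,"jaw":1}]'
python3 -m pendant '[{"xyz":[0,0,-0.02],"roll":0,"jaw":1},{"xyz":[0,0,-0.05],"roll":0,"jaw":1},{"xyz":[0,0,-0.09],"roll":0,"jaw":1},{"xyz":[0,0,-0.12],"roll":0,"jaw":1},{"xyz":[0.04,0.04,-0.12],"roll":0,"jaw":1},{"xyz":[0.08,0.08,-0.12],"roll":0,"jaw":1},{"xyz":[0.12,0.13,-0.12],"roll":0,"jaw":1},{"xyz":[0.13,0.15,-0.12],"roll":0,"jaw":1}]'
python3 -m pendant '[{"xyz":[0,0,0],"roll":0,"jaw":1},{"xyz":[0,0,0],"roll":0,"jaw":1},{"xyz":[0,0,0],"roll":0,"jaw":1},{"xyz":[0,0,0],"roll":0,"jaw":1},{"xyz":[0,0,0],"roll":0,"jaw":1},{"xyz":[0,0,0],"roll":0,"jaw":1},{"xyz":[0,0,0],"roll":0,"jaw":1},{"xyz":[0,0,0],"roll":0,"jaw":1}]'
python3 - <<'E'
from m import *
o=[]
for n,(a,b,c,e) in (("top",(140,280,200,330)),("side",(190,310,190,350))):
    p,d=env.grab_frame(n);o.append(cv2.resize(p[a:b,c:e],(400,400)));print(n,roll(n,p,d,(518,-218)))
    q=cv2.imread(f"pics/{n}0.png").astype(int)
    for w,(r,s) in {"tape":((398,236),(322,178))[n=="side"] and {"x":((398,236),(322,178))}.values().__iter__().__next__() and {"t":((398,236),(322,178))}["t"]:0}.items() if False else []: pass
    u,v=(398,236) if n=="top" else (322,178)
    print("tape diff",np.abs(p.astype(int)-q)[v-25:v+25,u-25:u+25].mean().round(1))
edge();cv2.imwrite("pics/c5.png",np.hstack(o))
E
```

```text
time_s: 13.65
ee_pos: [517.0, -279.7, 63.0]
ee_rot: [-180.0, -0.0, -94.4]
force: [0.2, -0.1, -0.1]
gripper_width: 0.7
time_s: 14.65
ee_pos: [355.0, -398.4, 183.0]
ee_rot: [180.0, -0.0, -94.5]
force: [0.2, -0.1, -0.2]
gripper_width: 0.1
time_s: 15.65
ee_pos: [357.6, -397.0, 183.0]
ee_rot: [-180.0, -0.0, -94.3]
force: [0.1, 0.5, 0.1]
gripper_width: 0.6  File "<stdin>", line 6
    for w,(r,s) in {"tape":((398,236),(322,178))[n=="side"] and {"x":((398,236),(322,178))}.values().__iter__().__next__() and {"t":((398,236),(322,178))}["t"]:0}.items() if False else []: pass
                                                                                                                                                               ^
SyntaxError: invalid syntax
```

Run:
```python
from m import *
o=[]
for n,(a,b,c,e),(u,v) in (("top",(140,280,200,330),(398,236)),("side",(190,310,190,350),(322,178))):
    p,d=env.grab_frame(n);o.append(cv2.resize(p[a:b,c:e],(400,400)));print(n,roll(n,p,d,(518,-218)))
    q=cv2.imread(f"pics/{n}0.png").astype(int);d0=np.load(f"pics/{n}0.npy")
    for k,D in(("before",d0),("now",d)):
        P=cloud(n,D);m=(abs(P[...,2]-48)<6)&(D>0);m[:v-30]=0;m[v+30:]=0;m[:,:u-30]=0;m[:,u+30:]=0
        print("tape",k,circ(P[m]),m.sum())
cv2.imwrite("pics/c5.png",np.hstack(o))
```

```text
top (array([ 517.1, -217.6,   29. ]), np.float64(86.5), 478)
tape before [ 437.  -527.9   45.9] 417
tape now [ 436.7 -528.2   46.2] 384
side (array([ 515.4, -217.6,   30.1]), np.float64(85.0), 468)
tape before [ 436.4 -528.2   47.1] 275
tape now [ 434.9 -528.5   47.2] 280
```

View pics/c5.png

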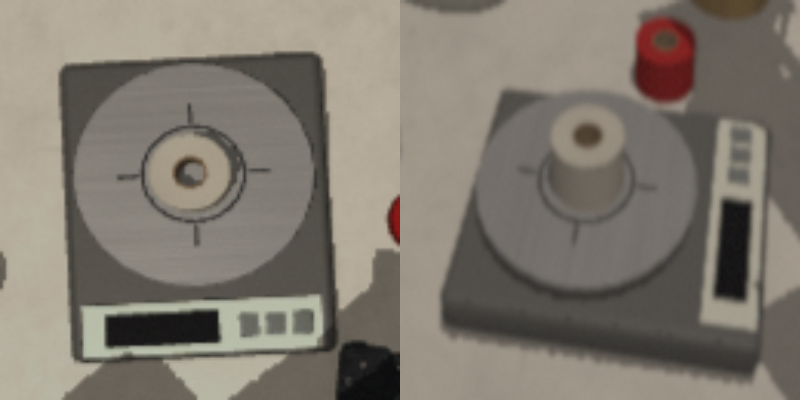

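The roll stands upright inside the ring, and the ring shows all round. The leftward lean of the roll's top in the top view is parallax. Both views put it within about 2 mm of the pan's centre, and the arm is clear.

```bash
python3 -c "
from workcell import env
print(env.job_done(),env.state()['time_s'])"
```

```text
the job is handed in; nothing more can be done
the job is handed in; nothing more can be done
```

The label roll now stands upright inside the engraved ring, with the ring showing all round, and I handed the job in at about 16 s of the 42 s. With the fingers shut, I tapped it from its left until it was about 2.7 mm past the middle. I then tapped it about 3 mm back from its right, and it was never picked up.

**Position:** after the last tap the top camera put the roll at (517.1, -217.6), and the side camera at (515.4, -217.6). The pan's centre measured (518.9, -218.1) and (517.1, -218.2) in those same views. The roll is therefore within about 2 mm of centre, where about 8 mm is allowed. Its top is at the right height for standing flat.

**Tape roll:** it measured the same before and after to within 0.4 mm in the top view. The side view showed a 1.5 mm difference, which I put down to measuring noise because the arm was never near it.

**Forces and final state:** the force readings at the end of each move stayed around 1 N. The arm was clear of everything when I handed the job in.

**Checks that failed or disagreed:**
- The two cameras differ by about 2 mm in x, which is within their calibration.
- The arm hid the roll from the top camera once, so I moved the arm away and looked again.
- One check script had a syntax error. I reran it without moving the arm.

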